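# Set the stop and sort spacer blocks on the assembly board

## Task

Get the assembly board ready: turn the clamp knob to free the red stop, slide the stop out until its face lines up with the green marker, and turn the clamp fully tight again. Sort the batch of wooden blocks: lay every sound full-length block down on the white board between the fence and the stop, side by side and not stacked, and put every short or chipped one in the orange scrap bin. Put the scraper away too, blade first and fully home in the flat slot of the wooden block, and leave the tape measure and the screwdriver where they lie.

Things in the scene. Friction and masses are not known exactly. Their poses are not given: they have to be found in the camera images.
- board: White board fixed to the bench, 12 mm thick. Origin on the bench; bed spans x -95..120, y -160..160 mm in its frame. Dark fence at the +y end: inner face y = 145, x -90..75, top 42 mm above the bench. Aluminium track along y at x 88..118, top 28 mm above the bench. The bay is the bed between fence and stop, x -90 to 80, open on the robot side (-x); the stop lies on its -y side.
- stop (a joint): Position of the red sliding stop on the track, in m: the clear distance from the fence's face to the stop's face (0 to 0.25). It grows towards -y of the board. Needs about 2 N to slide when free; held by about 70 N when the clamp is tight.
- stop_pointer (a point): Robot-side end of the stop's face that looks at the fence: board x = -90 mm, 26 mm above the bench; axes as the board's. The red arm is 14 mm thick (towards -y), 40 mm high over the bench and spans the bay to x = +85. Its saddle on the track (50 x 50 mm, top 50 mm over the bench) carries the clamp.
- clamp (a joint): Black clamp knob on the stop's saddle, in rad: 0 is tight (its bar in line with the track), grows as it is turned anticlockwise seen from above; loose above about 0.7; end of turn 1.4 (bar crosswise). Takes about 0.1 N m and stays where it is left.
- clamp_grip (a point): Point to grip the clamp knob: on its vertical axis, 76.5 mm above the bench. x axis across the bar, y along it. The bar is 14 mm thick, 50 mm long, from 58 to 88 mm above the bench. The axis lies at board x = +103 mm, 25 mm on the -y side of the stop's face.
- mark: Green marker fin at the robot-side edge of the board, 18 mm high, 3 mm thick; its origin lies on the bench under the fin's middle, axes as the board's. The stop is set when the stop's face (the side that looks at the fence) lines up with it.
- bin: Orange scrap bin fixed on the bench, 200 (x) x 150 (y) x 60 mm high, walls 5 mm, open above. Origin at the centre of its underside.
- scraper: Flat scraper lying on the bench: blue handle 110 x 26 x 22 mm high along -x from the origin, steel blade 80 mm long, 70 mm wide, 4 mm thick along +x from the origin. Underside of both flush at z = 0; origin on the underside where handle and blade meet. About 120 g, balance point near x = -10 mm. Grip the handle across its 26 mm width, about 30 mm behind the origin.
- scraper_tip (a point): Middle of the blade's front edge, 80 mm ahead (+x) of the scraper's origin, 2 mm above its underside.
- rack: Low wooden block with a flat horizontal slot, fixed to the bench; 110 mm wide, top 34 mm above the bench. Origin on the bench at the middle of the slot's mouth; x points into the slot. A 60 mm wide, 6 mm high ledge, level with the slot's floor, sticks out 90 mm in front of the mouth for the handle to lie on.
- slot_mouth (a point): Middle of the slot's mouth on its floor, 6 mm above the bench; axes as the rack's. The slot is 78 mm wide, 12 mm high and 85 mm deep; when the blade is home the front of the handle stands at the mouth.
- good1: Sound brown wooden spacer block lying flat on the bench in the batch; origin at its centre; full rectangular block 80 (x) x 38 (y) x 30 (z) mm, about 60 g. May be absent.
- good2: Sound brown wooden spacer block lying flat on the bench in the batch; origin at its centre; full rectangular block 80 (x) x 38 (y) x 30 (z) mm, about 60 g. May be absent.
- good3: Sound brown wooden spacer block lying flat on the bench in the batch; origin at its centre; full rectangular block 80 (x) x 38 (y) x 30 (z) mm, about 60 g. May be absent.
- good4: Sound brown wooden spacer block lying flat on the bench in the batch; origin at its centre; full rectangular block 80 (x) x 38 (y) x 30 (z) mm, about 60 g. May be absent.
- short1: Too short brown wooden spacer block lying flat on the bench in the batch; origin at its centre; 54 (x) x 38 (y) x 30 (z) mm, about 45 g. May be absent.
- short2: Too short brown wooden spacer block lying flat on the bench in the batch; origin at its centre; 54 (x) x 38 (y) x 30 (z) mm, about 45 g. May be absent.
- chipped: Chipped brown wooden spacer block lying flat on the bench in the batch; origin at the centre of the full block's outline; 80 x 38 x 30 mm with one corner missing (x from 10 to 40 mm, y from 0 to 19 mm, through its whole height), so only x = -40 to +10 mm has the full 38 mm width. May be absent.
- tape: Bystander: yellow box-shaped tape measure, 70 x 50 x 60 mm, origin under its centre.
- driver: Bystander: screwdriver lying near the robot on its left.
Mind the look-alikes: they are no part of the job. What is shaped like the bin but turquoise is not meant.

How it is judged:
By the outcome, as a careful person would: the job done as asked, in the order asked, and still so for the second after the job is handed in, with the robot touching nothing.
Of good1, good2, good3, good4 only 3 to 4 are there at a start; the rules pass over those that are not, and their reading is None.
Of short1, short2, chipped only 2 to 3 are there at a start; the rules pass over those that are not, and their reading is None.
At some moment in a run one of good1, good2, good3, good4, short1, short2, chipped may be knocked a few centimetres aside while the robot is not near it.
Once in a run the grip may slacken for a moment while it holds something.
It also fails if it takes over 192 s, if anything falls off the work surface, if the arm or the gripper's body presses on something with over 40 N, if the wrist force passes 120 N, or if a joint passes its speed limit or range.

## Robot

A 7-joint arm with a two-finger parallel gripper is mounted at the origin on the work surface. World frame = base frame: x ahead of the robot, y to its left, z up, the work surface at z = 0. Lengths are in m, angles in rad, forces in N, time in s.
With the tool pointing down it reaches from about 0.4 to 0.85 m from the base axis. Payload 10.4 kg.
Tool frame: the origin (TCP) lies at the very end of the fingers, on their centre line; the grasp point (between the pads) lies 19 mm behind it; z points along the fingers, y is the line along which they close (so a half turn about z gives the same grasp; the last joint's range is limited). The gripper opens to 87 mm and grips with 3 to 60 N. Pads are 19 mm wide; open, the fingers measure 117 mm over their backs; the gripper's body (75 mm by 190 mm) begins 51 mm behind the grasp point.
Start: joints at [1.237, 0.332, -0.065, 1.46, 0.022, 1.35, -0.088], TCP at [0.191, -0.595, 0.223] pointing down, gripper open.
Joint ranges: [-2.6, 2.6], [-0.5, 2.12], [-1.47, 1.34], [0.16, 2.42], [-1.27, 4.41], [0.06, 2.06], [-2.6, 2.6]. Speed limits (rad/s): [2.22, 2.22, 2.79, 2.79, 3.14, 3.14, 3.14].

## Interface

Orientations are given as a unit quaternion [x, y, z, w].
In Python, from bench import read_state, cams, workorder gives the robot as it stands.
- The arm moves only by the shell command python3 -m crank 'ROWS' [FORCE]. ROWS is text: rows parted by semicolons, each of 5 numbers parted by spaces: the shift along the tool's x, y, z scaled (see below), then the turn about the tool's z scaled (see below), then the opening, from -1 (shut) to 1 (fully open). In form: dx dy dz yaw jaw; .... A call has 1 to 10 rows; each row shifts and turns the commanded pose from where the row before left it, along the tool's axes as they then stand; what a row does not reach is not made up. The controller multiplies each number of a shift by 200 mm and each number of a turn by 90 degrees. A row lasts 1/10 s, in which the tool goes at most 50 mm and 8.59 degrees, less where a joint would pass 70% of its speed; a pose out of reach is approached as far as the arm can. A call with a number of a shift or a turn outside -1 to 1 is refused whole. A call with a gripper value outside its range is refused whole. The fingers move at their own pace and stop on an object; FORCE is the grip in N (left out, the last holds). Time passes only in rows, so rows that do not move let the fingers close. It gives the time, the measured TCP pose, the force, the opening and the grip force at its end, in the units of the state.
- read_state(): the state, without advancing time (a new reading comes with each control period).
- cams.camera(name): name is "scene" or "top" or "wrist"; returns a dict with "img" (384x512x3 uint8, blue, green, red), "K" (3x3 intrinsics, pixels), "xyz" and "attitude" of the camera in the world; the wrist camera has in their place "mount" (4x4, takes a point from camera to tool coordinates, whose origin is the TCP and whose axes are the flange's). Camera axes: x right, y down, z forward; pixel columns grow to the right and rows downward; lengths in m; the calibration is good to about 2 mm. A picture is of the moment at which its call begins: read the wrist's pose just before it. There is no depth.
- workorder.close_job(): hands the job in; it is judged then, once.
The state is a dict: "time": time; "joint_positions": joint angles; "joint_vel": joint speeds; "joint_torque": joint torques, N m; "ee_pos": TCP position; "eef_rot": TCP orientation; "ft_force": force on the tool from outside, world axes, zero at the start; "torque": the same for the moment, N m; "width": finger opening in m; "grip_force": force on a finger pad.
Only numpy, scipy, OpenCV 4.12 (cv2) and the standard library are available. Lean on these libraries where they do the work, as an engineer would, in place of code of your own. Each camera call takes 0.05 s, during which the arm holds its last target. There are 200 camera calls.

## Working session

There is one attempt and no reset: what is moved stays moved. The work goes in short steps, Python scripts to look and compute and a shell command to move; the robot and the scene stay as the last step left them, time stands still between calls to the robot, and variables do not carry over. Pictures are saved under pics/ and viewed, at most 14 in all, crops included, and the job is handed in when it is done.

```bash
ls; mkdir -p pics; cat > h.py <<'E'
import cv2,numpy as np
from scipy.spatial.transform import Rotation as R
from bench import read_state,cams,workorder
def snap(name,fn):
    s=read_state(); c=cams.camera(name); cv2.imwrite(fn,c['img'])
    if 'mount' in c:
        T=np.eye(4);T[:3,:3]=R.from_quat(s['eef_rot']).as_matrix();T[:3,3]=s['ee_pos'];M=T@np.array(c['mount'])
        return c['img'],np.array(c['K']),M[:3,:3],M[:3,3]
    a=np.array(c['attitude']); Rm=a if a.shape==(3,3) else R.from_quat(a).as_matrix()
    return c['img'],np.array(c['K']),Rm,np.array(c['xyz'])
def pt(K,Rm,p,u,v,z):
    d=Rm@np.linalg.inv(K)@np.array([u,v,1.]); return p+d*(z-p[2])/d[2]
def px(K,Rm,p,X):
    q=K@Rm.T@(np.array(X)-p); return q[:2]/q[2]
E
python3 - <<'E'
from h import *
import pickle
d={}
for n in('top','scene','wrist'):
    i,K,Rm,p=snap(n,f'pics/{n}0.png'); d[n]=(K,Rm,p); print(n,K[0],p,Rm.round(3).tolist())
    if n=='top': cv2.imwrite('pics/top0b.png',cv2.resize(i,(800,600),interpolation=cv2.INTER_CUBIC))
pickle.dump(d,open('cam.pkl','wb'))
print(read_state())
E
```

```text
pics
top [383.02699316   0.         264.20597274] [ 0.36688774 -0.00396485  1.11733488] [[0.001, -0.996, 0.085], [-1.0, -0.002, -0.012], [0.012, -0.085, -0.996]]
scene [372.11103249   0.         260.96531785] [1.1068081  0.3382014  0.90356941] [[-0.456, 0.677, -0.578], [0.89, 0.333, -0.313], [-0.02, -0.657, -0.754]]
wrist [331.97811237   0.         260.7007412 ] [ 0.25637157 -0.57324918  0.3835857 ] [[0.306, -0.922, -0.238], [-0.952, -0.297, -0.075], [-0.001, 0.25, -0.968]]
{'time': 0.15, 'joint_positions': array([ 1.23742923,  0.33276531, -0.06466982,  1.46071955,  0.0216257 ,
        1.34988905, -0.08852379]), 'joint_vel': array([-0.00125378, -0.00350608,  0.00144953, -0.00295372, -0.00055496,
        0.00220584,  0.00221253]), 'joint_torque': array([ 3.54773438e-04, -6.23632050e+01,  2.42163590e-02, -3.90141678e+01,
       -6.14334620e-02,  3.71373212e-02,  1.47256117e-05]), 'ee_pos': array([ 0.19100827, -0.59480584,  0.22192629]), 'eef_rot': array([ 9.87954451e-01,  1.54744010e-01, -1.22894590e-04, -5.28682620e-04]), 'ft_force': array([0.14420312, 0.26886927, 0.0052255 ]), 'torque': array([0.00650502, 0.00236196, 0.00249623]), 'grip_force': 0.0, 'width': 0.08664466164781126}
```

View pics/top0b.png

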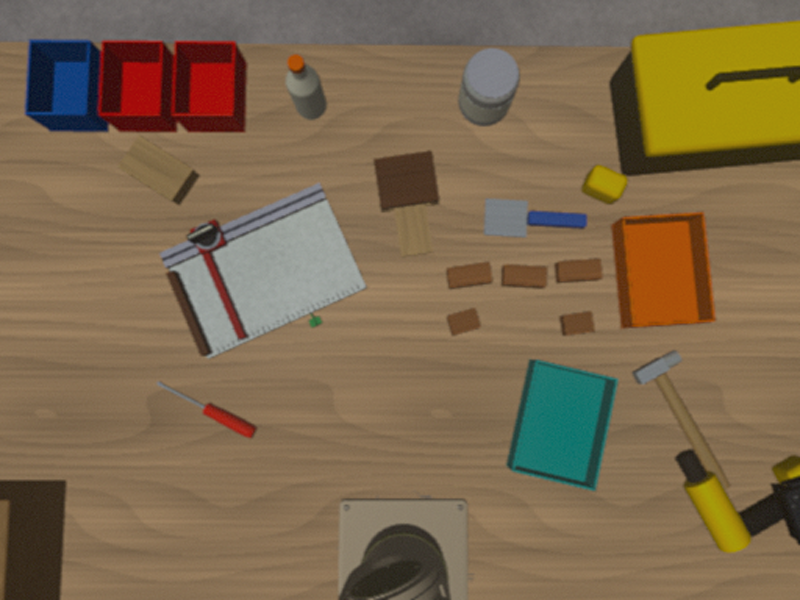

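View pics/scene0.png

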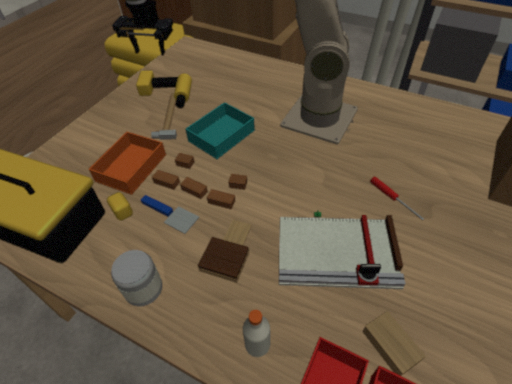

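The top view (at 1.5625 scale) shows the board around (265,270) with the stop near the fence, and the green marker at (315,320). There are five blocks around (450–600, 260–330). The scraper is at (535,218), the rack at (405,190) and the bin at (665,270). Next I'll enlarge the batch and the board.

```bash
python3 - <<'E'
from h import *
i=cv2.imread('pics/top0.png')
a=cv2.resize(i[85:225,275:465],None,fx=4.2,fy=4.2,interpolation=cv2.INTER_CUBIC);cv2.imwrite('pics/c1.png',a)
b=cv2.resize(i[110:235,95:245],None,fx=4.8,fy=4.8,interpolation=cv2.INTER_CUBIC);cv2.imwrite('pics/c2.png',b)
E
```

```text
(no output)
```

View pics/c1.png

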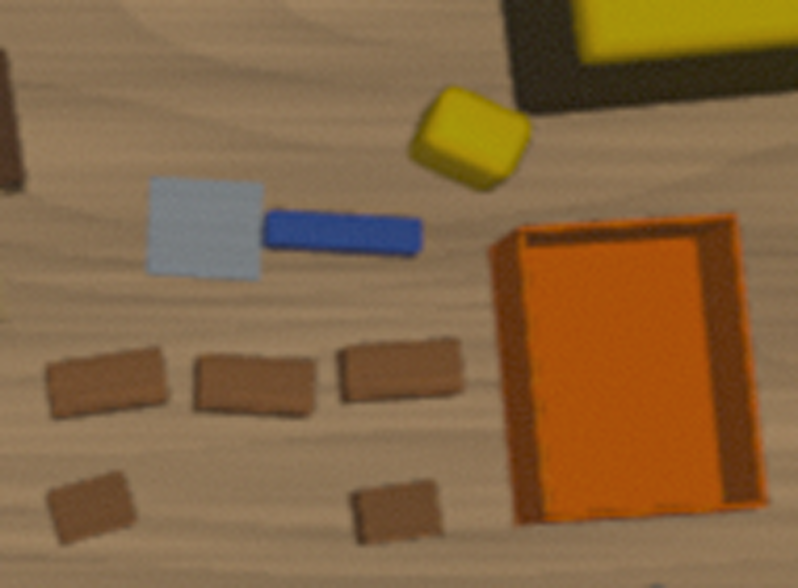

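View pics/c2.png

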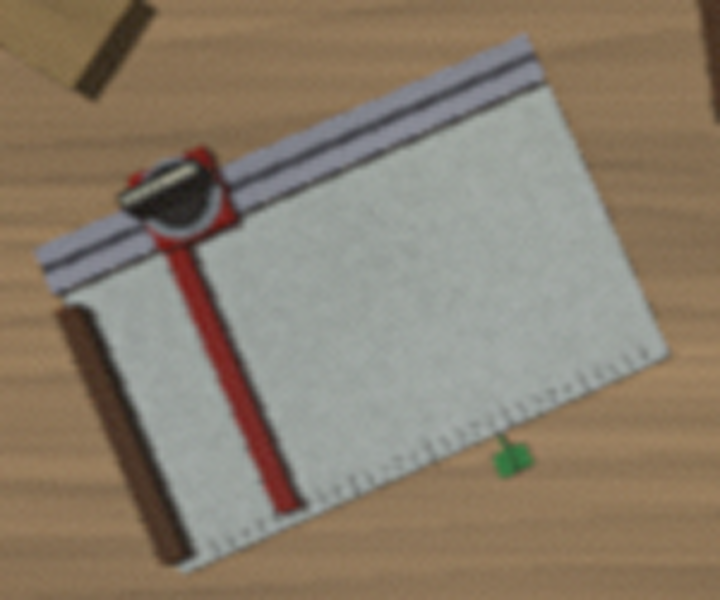

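The batch is three full blocks (80 mm, none with a missing corner) in the upper row and two short ones below. The stop face is about 50 mm from the fence, and the clamp bar lies in line with the track (tight). Next I'll compute poses from these crops.

```bash
cat > m.py <<'E'
from h import *
import pickle
d=pickle.load(open('cam.pkl','rb'));C=d['top']
def a(x,y,z): return pt(*C,275+(x+.5)/4.2-.5,85+(y+.5)/4.2-.5,z)
def b(x,y,z): return pt(*C,95+(x+.5)/4.8-.5,110+(y+.5)/4.8-.5,z)
f=lambda v:(np.round(np.array(v)*1000,1)).tolist()
def rect(name,ps,z,fn=a):
    P=np.array([fn(x,y,z)[:2] for x,y in ps]); c=P.mean(0)
    e=[np.linalg.norm(P[(k+1)%4]-P[k]) for k in range(4)]
    v=(P[1]-P[0])+(P[2]-P[3]); print(name,f(c),'sides',f(e),'ang',round(np.degrees(np.arctan2(v[1],v[0])),1))
E
python3 - <<'E'
from m import *
# order: TL,TR,BR,BL (long edge direction TL->TR = -y)
rect('A',[(50,364),(163,349),(168,402),(56,416)],.03)
rect('B',[(199,355),(315,360),(313,414),(197,409)],.03)
rect('C',[(347,347),(460,339),(464,395),(349,401)],.03)
rect('S1',[(50,492),(124,473),(135,524),(64,543)],.03)
rect('S2',[(361,490),(436,482),(441,536),(366,543)],.03)
rect('blade',[(150,178),(263,183),(260,281),(148,274)],.004)
rect('handle',[(268,211),(421,218),(419,253),(265,246)],.022)
rect('bin top',[(502,238),(736,215),(767,508),(517,522)],.06)
rect('bin',[(518,230),(736,215),(767,508),(541,522)],.06)
P=[b(183,572,.012),b(668,353,.012)]
v=P[0]-P[1];print('board edge',f(P[0]),f(P[1]),f([np.linalg.norm(v)]),np.degrees(np.arctan2(v[1],v[0])))
print('track ends z28 right', f(b(528,37,.028)),f(b(545,80,.028)),'left',f(b(38,250,.028)),f(b(60,293,.028)))
print('fence top z42 corners',f(b(60,312,.042)),f(b(86,308,.042)),f(b(190,553,.042)),f(b(168,565,.042)))
print('stop face end top z40: left lower',f(b(278,513,.040)),'right lower',f(b(302,506,.04)))
print('mark', f(b(502,434,.018)),f(b(513,458,.018)))
print('knob ends z88',f(b(125,200,.088)),f(b(195,168,.088)))
d2=lambda x,y,z: pt(*C,(x+.5)/1.5625-.5,(y+.5)/1.5625-.5,z)
print('rack block z34', [f(d2(*q,.034)) for q in[(374,159),(432,151),(438,205),(383,211)]])
print('ledge z6',[f(d2(*q,.006)) for q in[(396,209),(426,206),(431,252),(401,256)]])
E
```

```text
A [520.3, -121.5] sides [78.1, 36.6, 77.1, 35.9] ang -82.4
B [519.4, -221.9] sides [79.6, 37.3, 79.3, 37.2] ang -92.3
C [529.3, -324.3] sides [78.1, 38.7, 79.1, 37.3] ang -86.3
S1 [434.6, -110.1] sides [52.0, 35.4, 49.9, 35.8] ang -75.2
S2 [431.8, -319.3] sides [51.6, 36.8, 51.4, 36.1] ang -84.2
blade [633.5, -192.8] sides [80.1, 70.3, 79.0, 68.9] ang -92.8
handle [627.4, -285.8] sides [106.7, 24.8, 107.1, 24.8] ang -92.4
bin top [525.9, -466.3] sides [159.4, 197.9, 166.9, 190.7] ang -85.4
bin [527.3, -473.1] sides [148.0, 197.9, 151.0, 196.4] ang -86.1
board edge [368.1, 359.0, 12.0] [500.5, 71.0, 12.0] [317.0] 114.68346200842409
track ends z28 right [690.6, 156.0, 28.0] [664.1, 145.4, 28.0] left [559.3, 445.7, 28.0] [533.5, 431.7, 28.0]
fence top z42 corners [520.1, 425.7, 42.0] [522.5, 410.6, 42.0] [379.1, 345.5, 42.0] [372.1, 358.0, 42.0]
stop face end top z40: left lower [402.5, 295.7, 40.0] right lower [406.6, 281.8, 40.0]
mark [450.7, 169.4, 18.0] [436.3, 162.7, 18.0]
knob ends z88 [577.5, 373.1, 88.0] [596.0, 334.3, 88.0]
rack block z34 [[735.9, 55.8, 34.0], [751.7, -51.9, 34.0], [649.5, -62.8, 34.0], [637.8, 38.5, 34.0]]
ledge z6 [[648.7, 15.1, 6.0], [654.8, -41.6, 6.0], [566.8, -51.0, 6.0], [559.0, 5.4, 6.0]]
```

```bash
cat > go.py <<'E'
# python3 go.py x y z theta ... (mm, deg; theta = heading of tool x) : shift/turn in move units, turn first then shift
from h import *
import sys
s=read_state(); v=list(map(float,sys.argv[1:])); p=np.array(s['ee_pos'])*1000
X=R.from_quat(s['eef_rot']).as_matrix(); th=np.degrees(np.arctan2(X[1,0],X[0,0]))
print('t',round(s['time'],2),'now',p.round(1),round(th,1),'w',round(s['width']*1000,1),'g',round(s['grip_force'],1),'F',np.round(s['ft_force'],1),'tilt',X[:,2].round(3))
for k in range(0,len(v),4):
    q=np.array(v[k:k+3]); t=v[k+3]; dt=(t-th+180)%360-180
    c,n=np.cos(np.radians(t)),np.sin(np.radians(t)); D=q-p
    S=np.array([c*D[0]+n*D[1], n*D[0]-c*D[1], -D[2]])/200
    N=np.linalg.norm(D)/50
    print(' turn',round(-dt/90,3),f'({abs(dt)/8.59:.1f} rows)  shift',S.round(3),f'({N:.1f} rows)')
    p,th=q,t
E
python3 go.py 587 354 240 114.5 587 354 57.5 114.5; python3 - <<'E'
from h import *; print(read_state()['joint_positions'])
E
```

```text
t 0.15 now [ 191.  -594.8  221.9] 17.8 w 86.6 g 0.0 F [0.1 0.3 0. ] tilt [-0.     0.001 -1.   ]
 turn -1.074 (11.3 rows)  shift [ 3.496  3.769 -0.09 ] (20.6 rows)
 turn -0.0 (0.0 rows)  shift [0.    0.    0.912] (3.6 rows)
[ 1.23742923  0.33276531 -0.06466982  1.46071955  0.0216257   1.34988905
 -0.08852379]
```

```bash
python3 -m crank '0 0 -.01 -.095 1;0 0 -.01 -.095 1;0 0 -.01 -.095 1;0 0 -.01 -.095 1;0 0 -.01 -.095 1;0 0 -.01 -.095 1;0 0 -.01 -.095 1;0 0 -.01 -.095 1;0 0 -.01 -.095 1;0 0 0 -.095 1' 20; python3 -m crank '0 0 0 -.095 1;0.16 0.17 0 -.029 1;0.16 0.17 0 0 1;0.16 0.17 0 0 1;0.16 0.17 0 0 1;0.16 0.17 0 0 1;0.16 0.17 0 0 1;0.16 0.17 0 0 1;0.16 0.17 0 0 1;0.16 0.17 0 0 1' ; python3 -m crank '0.16 0.17 0 0 1;0.16 0.17 0 0 1;0.16 0.17 0 0 1;0.16 0.17 0 0 1;0.16 0.17 0 0 1;0.16 0.17 0 0 1;0.16 0.17 0 0 1;0.16 0.17 0 0 1;0 0 0 0 1;0 0 0 0 1'; python3 go.py 587 354 200 114.5 587 354 57.5 114.5
```

```text
time: 1.15
ee_pos: [0.1911, -0.595, 0.2405]
eef_rot: [0.618, 0.786, 0.0, -0.0]
ft_force: [-0.9, 1.1, 0.3]
width: 0.0868
grip_force: 0.0
time: 2.15
ee_pos: [0.3526, -0.2052, 0.2405]
eef_rot: [0.541, 0.841, -0.0, 0.0]
ft_force: [0.7, -0.5, 0.1]
width: 0.0867
grip_force: 0.0
time: 3.15
ee_pos: [0.4934, 0.14, 0.2399]
eef_rot: [0.54, 0.842, 0.0, -0.001]
ft_force: [0.5, -0.5, 0.4]
width: 0.0867
grip_force: 0.0
t 3.15 now [493.4 140.  239.9] 114.7 w 86.7 g 0.0 F [ 0.5 -0.5  0.4] tilt [-0.002  0.002 -1.   ]
 turn 0.002 (0.0 rows)  shift [0.78  0.869 0.199] (4.7 rows)
 turn -0.0 (0.0 rows)  shift [0.    0.    0.712] (2.9 rows)
```

```bash
python3 - <<'E'
from h import *
import pickle
i,*c=snap('wrist','pics/w1.png');pickle.dump(c,open('w1.pkl','wb'))
cv2.imwrite('pics/w1b.png',cv2.resize(i,(800,600),interpolation=cv2.INTER_CUBIC))
E
```

```text
(no output)
```

View pics/w1b.png

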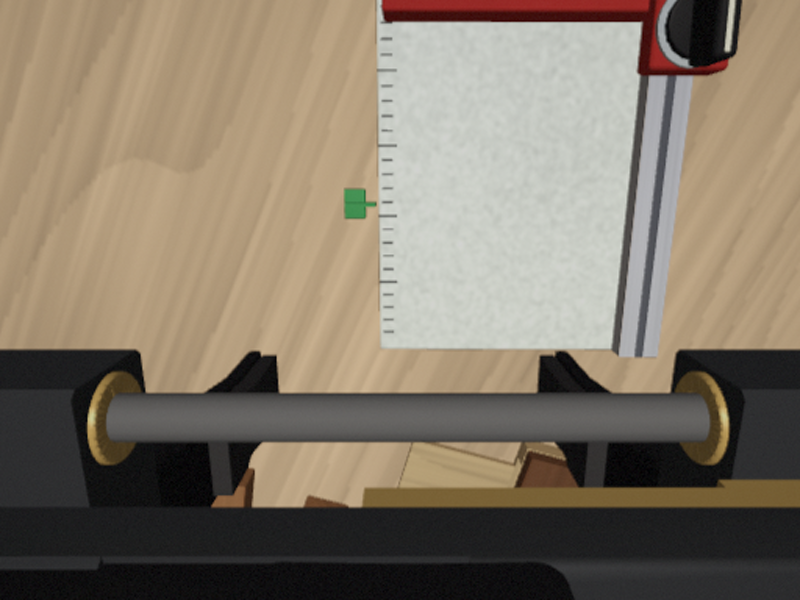

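The wrist view shows the marker fin at (372,204), the board's robot-side corner at (381,348) and the clamp knob at top right, (725,30). The stop's -y side sits along the top edge of the picture.

```bash
python3 - <<'E'
from h import *
import pickle
C=pickle.load(open('w1.pkl','rb'))
g=lambda x,y,z:pt(*C,(x+.5)/1.5625-.5,(y+.5)/1.5625-.5,z)[:2]*1000
a=g(381,348,.012);b=g(379,21,.012);v=b-a
print('corner',a,'edge ang',np.degrees(np.arctan2(v[1],v[0]))-90)
t=g(635,355,.028)-g(672,75,.028);print('track ang',np.degrees(np.arctan2(-t[1],-t[0]))-90,g(639,356,.028))
th=np.radians(24.6);ex=np.array([np.cos(th),np.sin(th)]);ey=np.array([-ex[1],ex[0]])
O=a+95*ex+160*ey;print('origin',O)
for q in [(376,204,.018),(366,203,.018),(345,188,.0),(366,218,0.)]: 
    w=g(*q)-O;print(q,w@ex,w@ey)
E
python3 go.py 587 354 200 114.5 587 354 57.5 114.5
```

```text
corner [502.271696    71.79767547] edge ang 24.27331710923626
track ang 23.755822153840995 [682.13671534 153.43185144]
origin [522.0441996  256.82212818]
(376, 204, 0.018) -97.04106473214536 -47.577696644589665
(366, 203, 0.018) -104.29847283662717 -46.87284363795903
(345, 188, 0.0) -121.38138620185342 -36.74665729781832
(366, 218, 0.0) -105.93479426008673 -59.145922580148884
t 3.2 now [493.6 138.3 240.1] 114.5 w 87.2 g 0.0 F [ 0.2 -0.1  0.5] tilt [-0.001 -0.    -1.   ]
 turn 0.0 (0.0 rows)  shift [0.788 0.872 0.201] (4.8 rows)
 turn -0.0 (0.0 rows)  shift [0.    0.    0.712] (2.9 rows)
```

```bash
python3 -m crank '.158 .174 .04 0 1;.158 .174 .04 0 1;.158 .174 .04 0 1;.158 .174 .04 0 1;.156 .176 .04 0 1;0 0 .18 0 1;0 0 .18 0 1;0 0 .18 0 1;0 0 .17 0 1;0 0 0 0 1'; python3 go.py 587 354 57.5 114.3; python3 -m crank '0 0 0 0 -1;0 0 0 0 -1;0 0 0 0 -1;0 0 0 0 -1;0 0 0 0 -1;0 0 0 0 -1;0 0 0 0 -1' 20;python3 go.py 587 354 57.5 114.3
```

```text
time: 4.2
ee_pos: [0.5868, 0.3495, 0.0544]
eef_rot: [0.542, 0.84, -0.004, -0.0]
ft_force: [-0.5, -0.3, -0.4]
width: 0.0871
grip_force: 0.0
t 4.2 now [586.8 349.5  54.4] 114.3 w 87.1 g 0.0 F [-0.5 -0.3 -0.4] tilt [-0.004 -0.006 -1.   ]
 turn 0.0 (0.0 rows)  shift [ 0.02   0.01  -0.015] (0.1 rows)
time: 4.9
ee_pos: [0.5876, 0.3544, 0.0587]
eef_rot: [0.541, 0.841, 0.0, 0.0]
ft_force: [2.3, 0.9, 4.0]
width: 0.0392
grip_force: 2.3
t 4.9 now [587.6 354.4  58.7] 114.5 w 39.2 g 2.3 F [2.3 0.9 4. ] tilt [ 0.001  0.    -1.   ]
 turn 0.002 (0.0 rows)  shift [-0.001 -0.004  0.006] (0.0 rows)
```

```bash
python3 -m crank '0 0 0 0 -1;0 0 0 0 -1;0 0 0 0 -1;0 0 0 0 -1' 20;python3 go.py 587 354 57.5 114.3
```

```text
time: 5.3
ee_pos: [0.5885, 0.3548, 0.0591]
eef_rot: [0.541, 0.841, 0.001, 0.001]
ft_force: [5.1, 2.3, 2.7]
width: 0.0138
grip_force: 20.2
t 5.3 now [588.5 354.8  59.1] 114.4 w 13.8 g 20.2 F [5.1 2.3 2.7] tilt [ 0.002  0.001 -1.   ]
 turn 0.002 (0.0 rows)  shift [-0.    -0.009  0.008] (0.0 rows)
```

```bash
python3 -m crank '0 -.004 0 -.09 -1;0 0 0 -.09 -1;0 0 0 -.09 -1;0 0 0 -.09 -1;0 0 0 -.09 -1;0 0 0 -.09 -1;0 0 0 -.09 -1;0 0 0 -.09 -1;0 0 0 -.09 -1;0 0 0 0 -1' 30;python3 go.py 587 354 57.5 187
```

```text
time: 6.3
ee_pos: [0.5886, 0.3546, 0.0592]
eef_rot: [-0.066, 0.998, 0.001, 0.002]
ft_force: [9.1, 4.0, 1.6]
width: 0.0139
grip_force: 30.2
t 6.3 now [588.6 354.6  59.2] -172.4 w 13.9 g 30.2 F [9.1 4.  1.6] tilt [ 0.003  0.003 -1.   ]
 turn 0.007 (0.1 rows)  shift [ 0.008 -0.002  0.008] (0.0 rows)
```

```bash
python3 go.py 643.7 232.5 59.2 187.6; python3 -m crank '-.01 -.032 0 0 -1;-.02 -.064 0 0 -1;-.02 -.064 0 0 -1;-.02 -.064 0 0 -1;-.02 -.064 0 0 -1;-.02 -.064 0 0 -1;-.02 -.064 0 0 -1;-.02 -.064 0 0 -1;-.02 -.064 0 0 -1;-.02 -.064 0 0 -1' 30; python3 -m crank '-.01 -.032 0 0 -1;0 0 0 0 -1;0 0 0 0 -1'; python3 go.py 643.7 232.5 59.2 187.6
```

```text
t 6.3 now [588.6 354.6  59.2] -172.4 w 13.9 g 30.2 F [9.1 4.  1.6] tilt [ 0.003  0.003 -1.   ]
 turn 0.0 (0.0 rows)  shift [-0.192 -0.642 -0.   ] (2.7 rows)
time: 7.3
ee_pos: [0.6414, 0.239, 0.0591]
eef_rot: [-0.064, 0.998, 0.001, 0.002]
ft_force: [7.0, 4.5, 0.5]
width: 0.0137
grip_force: 30.1
time: 7.6
ee_pos: [0.6447, 0.2319, 0.0591]
eef_rot: [-0.064, 0.998, 0.0, 0.002]
ft_force: [7.2, 1.3, 2.3]
width: 0.0136
grip_force: 30.3
t 7.6 now [644.7 231.9  59.1] -172.7 w 13.6 g 30.3 F [7.2 1.3 2.3] tilt [ 0.004  0.001 -1.   ]
 turn -0.004 (0.0 rows)  shift [ 0.004  0.004 -0.   ] (0.0 rows)
```

```bash
python3 - <<'E'
from h import *
import pickle
i,*c=snap('top','pics/t2.png'); j,*w=snap('wrist','pics/w2.png'); pickle.dump((c,w),open('w2.pkl','wb'))
m=np.array([.4517,.1745,.02])
print(px(*c,m),px(*w,m))
u,v=px(*c,m).astype(int)
A=cv2.resize(i[v-35:v+35,u-45:u+45],(400,311),interpolation=cv2.INTER_CUBIC); B=cv2.resize(j,(400,300))
cv2.imwrite('pics/m2.png',np.vstack([A,B]));print(u,v)
E
```

```text
[197.31669413 199.61339005] [ 191.7372325 -169.7359968]
197 199
```

View pics/m2.png

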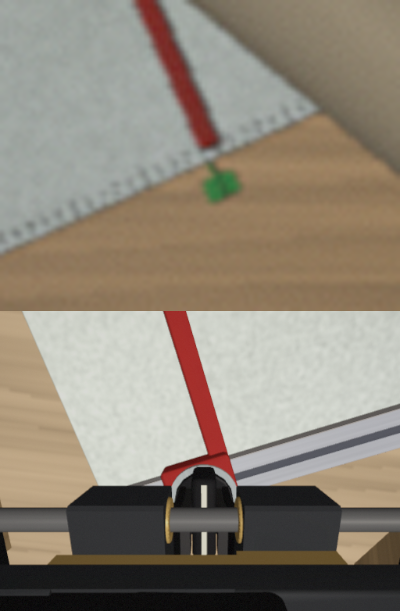

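The top crop shows the red arm's end corners at about (199,151) and (218,145), and the fin from (208,161) to (214,170).

```bash
python3 - <<'E'
from h import *
import pickle
C,w=pickle.load(open('w2.pkl','rb'))
g=lambda x,y,z:pt(*C,152+(x+.5)/4.444-.5,164+(y+.5)/4.444-.5,z)[:2]*1000
th=np.radians(24.3);ex=np.array([np.cos(th),np.sin(th)]);ey=np.array([-ex[1],ex[0]]);O=np.array([522,256.8])
for q in [(199,151,.04),(218,145,.04),(137,0,.04),(157,0,.04),(208,161,.018),(214,170,.018),(220,184,.009),(204,189,.009),(240,181,.009)]:
    W=g(*q)-O;print(q,(W@ex).round(1),(W@ey).round(1))
i=cv2.imread('pics/t2.png').astype(int); 
A=cv2.resize(cv2.imread('pics/t2.png')[180:215,180:225],None,fx=16,fy=16,interpolation=cv2.INTER_CUBIC);cv2.imwrite('pics/m2b.png',A)
E
```

```text
(199, 151, 0.04) -94.4 -48.3
(218, 145, 0.04) -95.8 -60.8
(137, 0, 0.04) 10.6 -50.6
(157, 0, 0.04) 5.4 -62.2
(208, 161, 0.018) -99.6 -48.5
(214, 170, 0.018) -106.5 -49.7
(220, 184, 0.009) -115.3 -48.6
(204, 189, 0.009) -114.1 -37.8
(240, 181, 0.009) -118.8 -61.2
```

View pics/m2b.png

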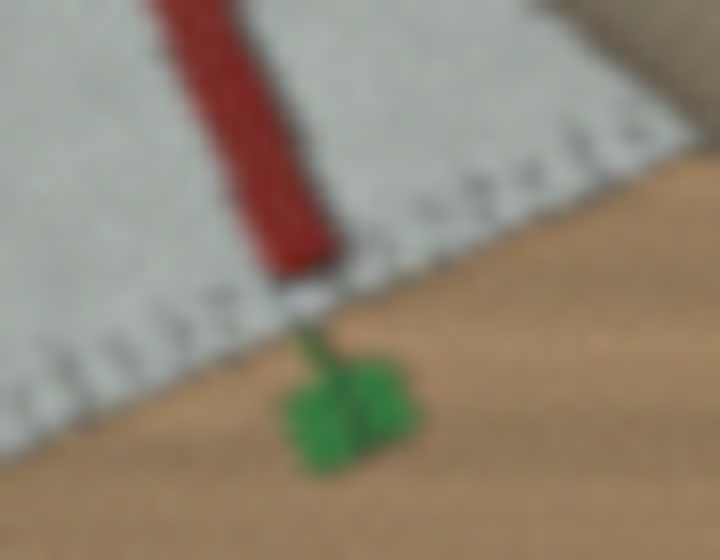

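```bash
python3 -m crank '0 0 0 .09 -1;0 0 0 .09 -1;0 0 0 .09 -1;0 0 0 .09 -1;0 0 0 .09 -1;0 0 0 .09 -1;0 0 0 .09 -1;0 0 0 .09 -1;0 0 0 .09 -1;0 0 0 .035 -1' 30; python3 -m crank '0 0 0 0 -1;0 0 0 0 -1'; python3 go.py 644 232 59 114.3;python3 -m crank '0 0 0 -.02 -1;0 0 0 0 1;0 0 0 0 1;0 0 0 0 1;0 0 0 0 1;0 0 0 0 1;0 0 -.2 0 1;0 0 -.2 0 1;0 0 -.2 0 1;0 0 -.2 0 1';python3 go.py 644 232 59 114.3
```

```text
time: 8.7
ee_pos: [0.6444, 0.2324, 0.0592]
eef_rot: [0.566, 0.824, 0.001, 0.001]
ft_force: [7.6, 2.9, -0.6]
width: 0.0138
grip_force: 30.0
time: 8.9
ee_pos: [0.6444, 0.2324, 0.0592]
eef_rot: [0.564, 0.826, 0.001, 0.001]
ft_force: [7.7, 1.6, 1.8]
width: 0.0142
grip_force: 30.1
t 8.9 now [644.4 232.4  59.2] 111.3 w 14.2 g 30.1 F [7.7 1.6 1.8] tilt [ 0.004  0.001 -1.   ]
 turn -0.033 (0.3 rows)  shift [-0.001 -0.003  0.001] (0.0 rows)
time: 9.9
ee_pos: [0.642, 0.2319, 0.2195]
eef_rot: [0.551, 0.834, -0.001, -0.0]
ft_force: [1.7, -0.8, 0.1]
width: 0.0779
grip_force: 0.0
t 9.9 now [642.  231.9 219.5] 113.1 w 77.9 g 0.0 F [ 1.7 -0.8  0.1] tilt [-0.001 -0.001 -1.   ]
 turn -0.013 (0.1 rows)  shift [-0.004  0.009  0.803] (3.2 rows)
```

```bash
python3 go.py 450 110 260 114.3; python3 -m crank '.17 .13 -.036 -.01 1;0 0 0 0 1' >/dev/null; python3 go.py 450 110 260 114.3
```

```text
t 9.9 now [642.  231.9 219.5] 113.1 w 77.9 g 0.0 F [ 1.7 -0.8  0.1] tilt [-0.001 -0.001 -1.   ]
 turn -0.013 (0.1 rows)  shift [-0.161 -1.126 -0.202] (4.6 rows)
t 10.1 now [651.6 279.6 227. ] 114.4 w 86.0 g 0.0 F [-1.5  0.5 -0.9] tilt [ 0.     0.003 -1.   ]
 turn 0.001 (0.0 rows)  shift [-0.358 -1.268 -0.165] (5.3 rows)
```

```bash
python3 -m crank '-.06 -.211 -.028 0 1;-.06 -.211 -.028 0 1;-.06 -.211 -.028 0 1;-.06 -.211 -.028 0 1;-.06 -.211 -.028 0 1;-.06 -.211 -.028 0 1;0 0 0 0 1;0 0 0 0 1'; python3 - <<'E'
from h import *
import pickle
i,*c=snap('wrist','pics/w3.png');pickle.dump(c,open('w3.pkl','wb'))
cv2.imwrite('pics/w3b.png',cv2.resize(i[:240,170:490],(800,600),interpolation=cv2.INTER_CUBIC))
E
```

```text
time: 10.9
ee_pos: [0.4626, 0.1121, 0.2599]
eef_rot: [0.545, 0.838, 0.0, 0.001]
ft_force: [0.4, 0.5, -0.3]
width: 0.0871
grip_force: 0.0
```

View pics/w3b.png

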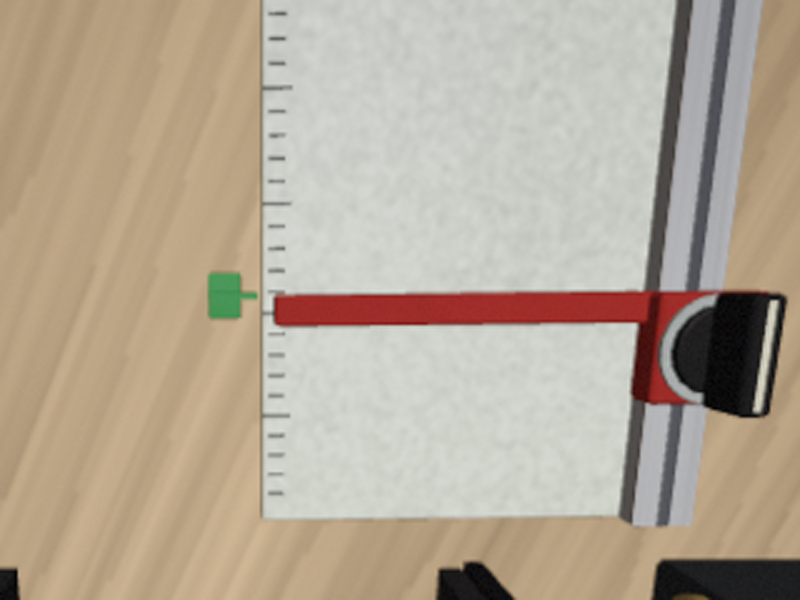

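The stop's face edge is at (275,297) and the fin at (250,296). The knob's white line runs from (777,298) to (760,412), roughly parallel to the track.

```bash
python3 - <<'E'
from h import *
import pickle
C=pickle.load(open('w3.pkl','rb'))
g=lambda x,y,z:pt(*C,170+(x+.5)/2.5-.5,(y+.5)/2.5-.5,z)[:2]*1000
ang=lambda a,b:np.degrees(np.arctan2(*(b-a)[::-1]))-90
print('edge',ang(g(262,517,.012),g(262,5,.012)),'track',ang(g(662,520,.028),g(727,5,.028)),'knob',ang(g(758,412,.088),g(777,298,.088)),'knobL',ang(g(706,404,.088),g(722,295,.088)))
th=np.radians(24.2);ex=np.array([np.cos(th),np.sin(th)]);ey=np.array([-ex[1],ex[0]]);O=g(262,517,.012)+95*ex+160*ey
print(O)
for q in [(275,296.5,.04),(640,293,.04),(250,296,.018),(243,291,.018),(209,273,.009),(209,318,.009)]:
    W=g(*q)-O;print(q,(W@ex).round(1),(W@ey).round(1))
E
python3 go.py 520 -121.5 100 7.6
```

```text
edge 24.517615601890142 track 24.55879950365882 knob 23.6956285387825 knobL 23.8981698602896
[522.0349399  257.24959234]
(275, 296.5, 0.04) -91.0 -48.8
(640, 293, 0.04) 72.5 -48.1
(250, 296, 0.018) -101.6 -49.1
(243, 291, 0.018) -104.9 -46.8
(209, 273, 0.009) -121.0 -38.5
(209, 318, 0.009) -121.3 -59.7
t 10.95 now [462.7 113.5 259.8] 114.1 w 86.7 g 0.0 F [-0.2  0.9  0.3] tilt [ 0.001  0.001 -1.   ]
 turn 1.183 (12.4 rows)  shift [0.129 1.203 0.799] (5.8 rows)
```

The stop face is within about 1 mm of the marker and the knob is back in line with the track. I'll now write a block detector for the top view and go for block A.

```bash
cat > det.py <<'E'
from h import *
def det():
    i,*c=snap('top','pics/last.png'); I=cv2.resize(i,None,fx=4,fy=4,interpolation=cv2.INTER_CUBIC)
    h=cv2.cvtColor(I,cv2.COLOR_BGR2HSV)
    m=cv2.inRange(h,(5,95,70),(14,200,135)); m=cv2.morphologyEx(m,cv2.MORPH_OPEN,np.ones((5,5)))
    out=[]
    for k in cv2.findContours(m,cv2.RETR_EXTERNAL,cv2.CHAIN_APPROX_NONE)[0]:
        if not 1200<cv2.contourArea(k)<12000: continue
        B=cv2.boxPoints(cv2.minAreaRect(k)); P=np.array([pt(*c,(x+.5)/4-.5,(y+.5)/4-.5,.03)[:2]*1000 for x,y in B])
        a,b=P[1]-P[0],P[2]-P[1]
        if np.linalg.norm(b)>np.linalg.norm(a):a,b=b,a
        out.append((P.mean(0).round(1),np.linalg.norm(a).round(1),np.linalg.norm(b).round(1),(np.degrees(np.arctan2(a[1],a[0]))%180).round(1),round(cv2.contourArea(k)/cv2.contourArea(B),2)))
    for o in out: print(*o)
if __name__=='__main__':
    i=cv2.imread('pics/top0.png'); h=cv2.cvtColor(i,cv2.COLOR_BGR2HSV); print(h[176,335],h[176,301],h[206,296],h[150,330])
    det()
E
python3 det.py;python3 go.py 520 -121.5 100 97.6
```

```text
[ 13 151 115] [ 14 155 112] [ 15 148 107] [ 99  14 125]
[ 431.5 -316.1] 58.8 37.8 96.2 0.69
[ 435.3 -109.4] 54.9 38.2 106.5 0.73
[450.  394.6] 166.3 13.8 24.5 0.8
[ 518.8 -220.8] 81.9 39.5 87.7 0.85
[ 520.1 -119.5] 80.2 39.3 98.2 0.82
[ 529.4 -321.1] 85.7 40.4 93.8 0.84
t 11.0 now [462.7 114.5 259.7] 114.2 w 87.3 g 0.0 F [ 0.  -0.4 -0.6] tilt [ 0.001  0.003 -1.   ]
 turn 0.184 (1.9 rows)  shift [-1.208  0.128  0.798] (5.8 rows)
```

```bash
sed -i 's/(14,200,135)/(17,200,135)/' det.py; python3 -m crank '0 0 0 .092 1;0 0 0 .092 1;-.201 .021 .133 0 1;-.201 .021 .133 0 1;-.201 .021 .133 0 1;-.201 .021 .133 0 1;-.201 .021 .133 0 1;-.201 .021 .133 0 1;0 0 0 0 1'; python3 go.py 520 -121.5 5 97.6
```

```text
time: 11.9
ee_pos: [0.5185, -0.125, 0.0943]
eef_rot: [0.66, 0.751, 0.0, -0.004]
ft_force: [-1.2, 0.2, 0.2]
width: 0.0869
grip_force: 0.0
t 11.9 now [ 518.5 -125.    94.3] 97.4 w 86.9 g 0.0 F [-1.2  0.2  0.2] tilt [-0.006  0.006 -1.   ]
 turn -0.003 (0.0 rows)  shift [0.016 0.01  0.446] (1.8 rows)
```

```bash
python3 -m crank '0 0 .15 0 .6;0 0 .15 0 .6;0 0 .12 0 .6;0 0 .05 0 .4;0 0 0 0 .2;0 0 0 0 -1;0 0 0 0 -1;0 0 0 0 -1;0 0 0 0 -1;0 0 0 0 -1' 40; python3 -m crank '0 0 0 0 -1;0 0 -.1 0 -1;0 0 -.15 0 -1;0 0 -.2 0 -1;0 0 -.2 0 -1;0 0 0 0 -1'; python3 go.py 515 369 120 114.5
```

```text
time: 12.9
ee_pos: [0.5206, -0.1218, 0.0071]
eef_rot: [0.659, 0.752, 0.001, 0.001]
ft_force: [-0.2, 0.6, 4.8]
width: 0.0378
grip_force: 40.0
time: 13.5
ee_pos: [0.5222, -0.1221, 0.1411]
eef_rot: [0.659, 0.752, 0.002, 0.004]
ft_force: [0.9, -0.6, -0.0]
width: 0.0378
grip_force: 40.0
t 13.5 now [ 522.2 -122.1  141.1] 97.6 w 37.8 g 40.0 F [ 0.9 -0.6 -0. ] tilt [ 0.008 -0.001 -1.   ]
 turn -0.188 (2.0 rows)  shift [2.25  0.986 0.106] (9.8 rows)
```

```bash
python3 go.py 514.5 358 100 114.5 ; python3 -m crank '0 0 0 -.094 -1;0 0 0 -.094 -1;.22 .093 .02 0 -1;.22 .093 .02 0 -1;.22 .093 .02 0 -1;.22 .093 .02 0 -1;.22 .093 .02 0 -1;.22 .093 .02 0 -1;.22 .093 .02 0 -1;.22 .093 .02 0 -1'; python3 -m crank '.22 .093 .02 0 -1;.22 .093 .02 0 -1;0 0 0 0 -1;0 0 0 0 -1';python3 go.py 514.5 358 18 114.5
```

```text
t 13.5 now [ 522.2 -122.1  141.1] 97.6 w 37.8 g 40.0 F [ 0.9 -0.6 -0. ] tilt [ 0.008 -0.001 -1.   ]
 turn -0.188 (2.0 rows)  shift [2.201 0.96  0.206] (9.6 rows)
time: 14.5
ee_pos: [0.5088, 0.2615, 0.104]
eef_rot: [0.541, 0.841, 0.001, 0.0]
ft_force: [0.7, -0.9, 0.1]
width: 0.0378
grip_force: 40.0
time: 14.9
ee_pos: [0.5052, 0.3571, 0.096]
eef_rot: [0.54, 0.842, 0.001, -0.0]
ft_force: [-0.4, -0.5, -0.9]
width: 0.0375
grip_force: 40.0
t 14.9 now [505.2 357.1  96. ] 114.7 w 37.5 g 40.0 F [-0.4 -0.5 -0.9] tilt [ 0.     0.001 -1.   ]
 turn 0.002 (0.0 rows)  shift [-0.015  0.044  0.39 ] (1.6 rows)
```

```bash
python3 -m crank '-.015 .044 .1 0 -1;0 0 .12 0 -1;0 0 .1 0 -1;0 0 .05 0 -1;0 0 0 0 -1;0 0 0.01 0 -1;0 0 0 0 -1'; python3 -m crank '0 0 0 0 0.2;0 0 0 0 .35;0 0 0 0 .35;0 0 0 0 .35;0 0 -.1 0 .35;0 0 -.2 0 .4;0 0 -.2 0 .6;0 0 0 0 1' 40; python3 go.py 519.4 -221.9 100 87.7; python3 det.py
```

```text
time: 15.6
ee_pos: [0.5162, 0.357, 0.0217]
eef_rot: [0.541, 0.841, 0.002, 0.0]
ft_force: [-0.4, -0.1, -0.3]
width: 0.0377
grip_force: 40.0
time: 16.4
ee_pos: [0.5174, 0.3593, 0.1281]
eef_rot: [0.541, 0.841, 0.005, 0.002]
ft_force: [-1.5, 0.4, -0.6]
width: 0.0697
grip_force: 0.0
t 16.4 now [517.4 359.3 128.1] 114.5 w 69.7 g 0.0 F [-1.5  0.4 -0.6] tilt [ 0.008  0.007 -1.   ]
 turn 0.298 (3.1 rows)  shift [-2.903  0.127  0.14 ] (11.6 rows)
[ 13 151 115] [ 14 155 112] [ 15 148 107] [ 99  14 125]
[ 32.5 497.6] 123.3 19.5 86.6 0.47
[  29.3 -228.9] 107.3 21.7 84.8 0.5
[ 62.4 698.2] 114.0 17.1 3.4 0.74
[106.8 268.5] 66.8 25.5 103.8 0.45
[119.5 367.8] 63.8 20.5 69.1 0.56
[ 108.8 -452. ] 109.2 31.2 108.3 0.48
[ 179.8 -615.1] 103.2 13.8 90.0 0.43
[ 203.8 -646.3] 114.0 15.0 84.2 0.49
[215.7 532.2] 82.1 14.4 94.9 0.59
[225.6 355.7] 66.1 21.4 96.3 0.45
[ 247.4 -593.4] 93.5 13.0 84.2 0.53
[ 237.8 -465.4] 106.8 37.3 85.1 0.47
[247.4 284. ] 162.0 38.4 69.4 0.2
[348.3 520.9] 105.4 11.6 88.0 0.51
[357.8 683.3] 82.7 24.5 89.0 0.63
[ 432.7 -321.5] 78.0 44.6 94.6 0.76
[ 435.2 -108.3] 60.9 42.6 105.3 0.89
[ 518.  -220.8] 87.7 44.5 88.3 0.93
[ 529.4 -320.6] 92.1 43.8 94.1 0.92
[ 565.8 -683. ] 101.7 21.2 81.8 0.44
[ 621.4 -371.1] 62.3 60.7 158.1 0.36
[ 737.9 -205.1] 91.1 16.4 84.3 0.45
[ 829.  -327.3] 79.1 22.6 73.9 0.54
[ 940.2 -380.8] 99.6 34.4 104.9 0.47
[876.  259.5] 170.5 101.5 5.3 0.25
```

```bash
sed -i 's/(17,200,135)/(15,200,135)/;s/    for o in out: print(\*o)/    for o in out:\n        if o[4]>.6 and o[1]<120 and 350<o[0][0]<720: print(*o)/;/h\[176/d' det.py; python3 -m crank '0 0 0 .095 1;0 0 0 .095 1;0 0 0 .095 1;-.24 .01 .01 .012 1;-.24 .01 .01 0 1;-.24 .01 .01 0 1;-.24 .01 .01 0 1;-.24 .01 .01 0 1;-.24 .01 .01 0 1;-.24 .01 .01 0 1'; python3 -m crank '-.24 .01 .01 0 1;-.24 .01 .01 0 1;-.24 .01 .01 0 1;-.24 .01 .01 0 1;-.24 .01 .01 0 1;0 0 0 0 1'; python3 go.py 519.4 -221.9 5 87.7; python3 det.py
```

```text
time: 17.45
ee_pos: [0.5169, 0.0183, 0.1064]
eef_rot: [0.721, 0.693, 0.001, 0.0]
ft_force: [0.7, -0.3, -0.1]
width: 0.087
grip_force: 0.0
time: 18.05
ee_pos: [0.5162, -0.2278, 0.0951]
eef_rot: [0.724, 0.69, -0.0, -0.0]
ft_force: [0.2, 0.4, -0.1]
width: 0.0868
grip_force: 0.0
t 18.05 now [ 516.2 -227.8   95.1] 87.2 w 86.8 g 0.0 F [ 0.2  0.4 -0.1] tilt [-0. -0. -1.]
 turn -0.006 (0.1 rows)  shift [0.03  0.015 0.45 ] (1.8 rows)
[ 435.4 -108.7] 59.1 41.7 105.5 0.86
[ 520.  -200.8] 46.1 42.3 88.1 0.89
[514.6 359.8] 81.2 38.0 113.7 0.93
```

A is placed on the board at (514.6, 359.8). Next I'll grip B.

```bash
python3 -m crank '.03 .015 .15 -.006 .6;0 0 .15 0 .6;0 0 .1 0 .6;0 0 .05 0 .4;0 0 0 0 .2;0 0 0 0 -1;0 0 0 0 -1;0 0 0 0 -1;0 0 0 0 -1;0 0 0 0 -1' 40; python3 -m crank '0 0 0 0 -1;0 0 -.1 0 -1;0 0 -.15 0 -1;0 0 -.2 0 -1;0 0 -.2 0 -1;0 0 0 0 -1'; python3 go.py 441.6 324.8 100 114.5
```

```text
time: 19.1
ee_pos: [0.5221, -0.2141, 0.007]
eef_rot: [0.718, 0.697, 0.001, 0.001]
ft_force: [-1.3, 0.9, 7.2]
width: 0.0378
grip_force: 40.0
time: 19.7
ee_pos: [0.5241, -0.2146, 0.1415]
eef_rot: [0.717, 0.697, 0.002, 0.004]
ft_force: [0.0, 1.1, -1.1]
width: 0.0378
grip_force: 40.0
t 19.7 now [ 524.1 -214.6  141.5] 88.3 w 37.8 g 40.0 F [ 0.   1.1 -1.1] tilt [ 0.009 -0.002 -1.   ]
 turn -0.291 (3.0 rows)  shift [2.625 0.743 0.207] (10.9 rows)
```

```bash
python3 go.py 439.5 329.5 100 114.5; python3 -m crank '0 0 0 -.095 -1;0 0 0 -.095 -1;0 0 0 -.095 -1;.22 .062 .017 -.006 -1;.22 .062 .017 0 -1;.22 .062 .017 0 -1;.22 .062 .017 0 -1;.22 .062 .017 0 -1;.22 .062 .017 0 -1;.22 .062 .017 0 -1';python3 -m crank '.22 .062 .017 0 -1;.22 .062 .017 0 -1;.22 .062 .017 0 -1;.22 .062 .017 0 -1;.22 .062 .017 0 -1;0 0 0 0 -1;0 0 0 0 -1;0 0 0 0 -1'; python3 go.py 439.5 329.5 20 114.5
```

```text
t 19.7 now [ 524.1 -214.6  141.5] 88.3 w 37.8 g 40.0 F [ 0.   1.1 -1.1] tilt [ 0.009 -0.002 -1.   ]
 turn -0.291 (3.0 rows)  shift [2.651 0.743 0.207] (11.0 rows)
time: 20.7
ee_pos: [0.4724, 0.1037, 0.1123]
eef_rot: [0.541, 0.841, 0.001, 0.001]
ft_force: [1.2, 0.9, -0.3]
width: 0.0377
grip_force: 40.0
time: 21.5
ee_pos: [0.4388, 0.327, 0.0955]
eef_rot: [0.542, 0.841, 0.001, 0.0]
ft_force: [0.9, -0.1, -1.3]
width: 0.0377
grip_force: 40.0
t 21.5 now [438.8 327.   95.5] 114.4 w 37.7 g 40.0 F [ 0.9 -0.1 -1.3] tilt [ 0.001  0.001 -1.   ]
 turn -0.001 (0.0 rows)  shift [0.01  0.008 0.377] (1.5 rows)
```

```bash
python3 -m crank '.01 .008 .1 0 -1;0 0 .12 0 -1;0 0 .1 0 -1;0 0 .05 0 -1;0 0 0 0 -1;0 0 0.01 0 -1;0 0 0 0 -1'; python3 -m crank '0 0 0 0 0.2;0 0 0 0 .35;0 0 0 0 .35;0 0 0 0 .35;0 0 -.1 0 .35;0 0 -.2 0 .4;0 0 -.2 0 .6;0 0 0 0 1' 40; python3 go.py 529.3 -324.3 100 93.7; python3 det.py
```

```text
time: 22.2
ee_pos: [0.4397, 0.3309, 0.0207]
eef_rot: [0.541, 0.841, 0.002, 0.0]
ft_force: [0.1, 0.1, -1.3]
width: 0.0375
grip_force: 40.0
time: 23.0
ee_pos: [0.4406, 0.333, 0.1248]
eef_rot: [0.541, 0.841, 0.004, 0.002]
ft_force: [-0.3, 0.7, 0.1]
width: 0.07
grip_force: 0.0
t 23.0 now [440.6 333.  124.8] 114.5 w 70.0 g 0.0 F [-0.3  0.7  0.1] tilt [ 0.007  0.006 -1.   ]
 turn 0.231 (2.4 rows)  shift [-3.308  0.231  0.124] (13.3 rows)
[ 431.7 -315.7] 62.2 39.8 98.4 0.88
[ 435.5 -108.8] 58.6 40.9 105.7 0.87
[444.5 317.4] 65.3 37.7 112.3 0.8
[518.5 351.5] 63.1 37.8 113.7 0.89
[ 529.8 -320.9] 88.4 42.5 93.7 0.91
```

```bash
python3 -m crank '0 0 0 .09 1;0 0 0 .09 1;-.236 .016 .009 .051 1;-.236 .016 .009 0 1;-.236 .016 .009 0 1;-.236 .016 .009 0 1;-.236 .016 .009 0 1;-.236 .016 .009 0 1;-.236 .016 .009 0 1;-.236 .016 .009 0 1'; python3 -m crank '-.236 .016 .009 0 1;-.236 .016 .009 0 1;-.236 .016 .009 0 1;-.236 .016 .009 0 1;-.236 .016 .009 0 1;-.22 .016 .009 0 1;0 0 0 0 1;0 0 0 0 1;0 0 0 0 1'; python3 go.py 529.3 -324.3 5 93.7; python3 det.py
```

```text
time: 24.05
ee_pos: [0.4919, -0.046, 0.104]
eef_rot: [0.684, 0.729, 0.001, -0.0]
ft_force: [0.8, -0.5, -0.1]
width: 0.0871
grip_force: 0.0
time: 24.95
ee_pos: [0.5298, -0.3203, 0.093]
eef_rot: [0.683, 0.73, 0.001, -0.001]
ft_force: [0.8, 0.4, 0.2]
width: 0.0872
grip_force: 0.0
t 24.95 now [ 529.8 -320.3   93. ] 93.8 w 87.2 g 0.0 F [0.8 0.4 0.2] tilt [ 0.001  0.003 -1.   ]
 turn 0.001 (0.0 rows)  shift [-0.02  -0.004  0.44 ] (1.8 rows)
[ 431.5 -315.2] 62.6 39.9 96.2 0.84
[ 435.6 -108.7] 59.1 41.1 104.8 0.86
[441.3 324.1] 80.2 38.1 113.5 0.94
[514.6 359.8] 81.4 38.2 113.9 0.93
[ 528.9 -305.3] 55.8 41.3 93.2 0.91
```

A and B are both well placed. Now C.

```bash
python3 -m crank '-.02 -.004 .15 0 .6;0 0 .15 0 .6;0 0 .09 0 .6;0 0 .05 0 .4;0 0 0 0 .2;0 0 0 0 -1;0 0 0 0 -1;0 0 0 0 -1;0 0 0 0 -1;0 0 0 0 -1' 40; python3 -m crank '0 0 0 0 -1;0 0 -.1 0 -1;0 0 -.15 0 -1;0 0 -.2 0 -1;0 0 -.2 0 -1;0 0 0 0 -1;0 0 0 0 -1'; python3 go.py 485.6 240.4 100 114.5
```

```text
time: 26.0
ee_pos: [0.5301, -0.3262, 0.0069]
eef_rot: [0.684, 0.73, 0.001, 0.001]
ft_force: [-0.0, 0.4, 6.9]
width: 0.0377
grip_force: 40.0
time: 26.7
ee_pos: [0.5295, -0.3264, 0.1365]
eef_rot: [0.684, 0.729, 0.001, 0.001]
ft_force: [-1.1, 0.9, -1.7]
width: 0.0377
grip_force: 40.0
t 26.7 now [ 529.5 -326.4  136.5] 93.7 w 37.7 g 40.0 F [-1.1  0.9 -1.7] tilt [ 0.003  0.    -1.   ]
 turn -0.231 (2.4 rows)  shift [2.67  0.976 0.183] (11.4 rows)
```

```bash
python3 -m crank '0 0 0 -.09 -1;0 0 0 -.09 -1;0 0 0 -.051 -1;.222 .081 .015 0 -1;.222 .081 .015 0 -1;.222 .081 .015 0 -1;.222 .081 .015 0 -1;.222 .081 .015 0 -1;.222 .081 .015 0 -1;.222 .081 .015 0 -1'; python3 -m crank '.222 .081 .015 0 -1;.222 .081 .015 0 -1;.222 .081 .015 0 -1;.222 .081 .015 0 -1;.222 .081 .015 0 -1;0 0 0 0 -1;0 0 0 0 -1;0 0 0 0 -1'; python3 go.py 485.6 240.4 20 114.5
```

```text
time: 27.7
ee_pos: [0.5022, 0.0052, 0.1139]
eef_rot: [0.541, 0.841, 0.001, -0.001]
ft_force: [0.9, 0.6, -1.1]
width: 0.0379
grip_force: 40.0
time: 28.5
ee_pos: [0.4851, 0.2381, 0.0996]
eef_rot: [0.541, 0.841, 0.0, -0.0]
ft_force: [0.7, -0.8, -0.8]
width: 0.0379
grip_force: 40.0
t 28.5 now [485.1 238.1  99.6] 114.4 w 37.9 g 40.0 F [ 0.7 -0.8 -0.8] tilt [-0.     0.001 -1.   ]
 turn -0.001 (0.0 rows)  shift [0.009 0.007 0.398] (1.6 rows)
```

```bash
python3 -m crank '.009 .007 .12 0 -1;0 0 .12 0 -1;0 0 .1 0 -1;0 0 .05 0 -1;0 0 0 0 -1;0 0 0.01 0 -1;0 0 0 0 -1'; python3 -m crank '0 0 0 0 0.2;0 0 0 0 .35;0 0 0 0 .35;0 0 0 0 .35;0 0 -.1 0 .35;0 0 -.2 0 .4;0 0 -.2 0 .6;0 0 0 0 1' 40; python3 go.py 434.6 -110.1 100 104.8; python3 det.py
```

```text
time: 29.2
ee_pos: [0.4865, 0.2417, 0.0214]
eef_rot: [0.541, 0.841, 0.001, 0.001]
ft_force: [-1.1, 0.3, -1.3]
width: 0.0377
grip_force: 40.0
time: 30.0
ee_pos: [0.4879, 0.2435, 0.1256]
eef_rot: [0.541, 0.841, 0.004, 0.002]
ft_force: [0.2, 0.6, -0.8]
width: 0.07
grip_force: 0.0
t 30.0 now [487.9 243.5 125.6] 114.5 w 70.0 g 0.0 F [ 0.2  0.6 -0.8] tilt [ 0.008  0.004 -1.   ]
 turn 0.108 (1.1 rows)  shift [-1.641 -0.709  0.128] (7.2 rows)
[ 432.2 -315.6] 61.6 40.7 97.0 0.89
[ 434.9 -108.5] 58.1 41.1 105.7 0.87
```

```bash
python3 -m crank '0 0 0 .09 1;-.2 -.085 .016 .018 1;-.205 -.089 .016 0 1;-.205 -.089 .016 0 1;-.205 -.089 .016 0 1;-.205 -.089 .016 0 1;-.205 -.089 .016 0 1;-.205 -.089 .016 0 1;-.205 -.089 .016 0 1;0 0 0 0 1'; python3 -m crank '0 0 0 0 1;0 0 0 0 1'; python3 go.py 434.6 -110.1 5 104.8; python3 det.py
```

```text
time: 31.05
ee_pos: [0.4312, -0.1166, 0.0929]
eef_rot: [0.614, 0.79, -0.0, -0.001]
ft_force: [0.4, 0.5, -0.2]
width: 0.0872
grip_force: 0.0
time: 31.25
ee_pos: [0.4334, -0.1096, 0.094]
eef_rot: [0.61, 0.793, 0.001, -0.0]
ft_force: [-0.0, 0.9, 0.6]
width: 0.0871
grip_force: 0.0
t 31.25 now [ 433.4 -109.6   94. ] 104.8 w 87.1 g 0.0 F [-0.   0.9  0.6] tilt [ 0.001  0.002 -1.   ]
 turn 0.001 (0.0 rows)  shift [-0.004  0.005  0.445] (1.8 rows)
[ 432.1 -315.8] 62.5 40.9 96.0 0.87
[441.3 324.1] 79.9 38.0 113.6 0.94
[484.3 244.2] 79.0 38.1 114.5 0.94
[514.6 359.8] 81.5 38.1 114.3 0.93
```

All three sound blocks lie on the board, side by side. Now the short blocks.

```bash
python3 -m crank '-.004 .005 .15 0 .6;0 0 .15 0 .6;0 0 .09 0 .6;0 0 .05 0 .4;0 0 0 0 .2;0 0 0 0 -1;0 0 0 0 -1;0 0 0 0 -1;0 0 0 0 -1;0 0 0 0 -1' 40; python3 -m crank '0 0 0 0 -1;0 0 -.1 0 -1;0 0 -.15 0 -1;0 0 -.2 0 -1;0 0 -.2 0 -1;0 0 0 0 -1;0 0 0 0 -1'; python3 go.py 485 -473 130 94 485 -473 35 94
```

```text
time: 32.3
ee_pos: [0.4355, -0.1114, 0.0072]
eef_rot: [0.61, 0.792, 0.001, 0.001]
ft_force: [-1.1, 0.7, 7.9]
width: 0.0378
grip_force: 40.0
time: 33.0
ee_pos: [0.4349, -0.1119, 0.1371]
eef_rot: [0.611, 0.792, 0.001, 0.001]
ft_force: [-0.0, 0.3, 0.1]
width: 0.0376
grip_force: 40.0
t 33.0 now [ 434.9 -111.9  137.1] 104.7 w 37.6 g 40.0 F [-0.   0.3  0.1] tilt [ 0.003 -0.    -1.   ]
 turn 0.119 (1.2 rows)  shift [-1.818  0.124  0.036] (7.3 rows)
 turn -0.0 (0.0 rows)  shift [0.    0.    0.475] (1.9 rows)
```

```bash
python3 -m crank '0 0 0 .09 -1;0 0 0 .029 -1;-.227 .0155 0 0 -1;-.227 .0155 0 0 -1;-.227 .0155 0 0 -1;-.227 .0155 0 0 -1;-.227 .0155 0 0 -1;-.227 .0155 0 0 -1;-.227 .0155 0 0 -1;-.227 .0155 0 0 -1'; python3 -m crank '0 0 0 0 -1;0 0 0 0 -1;0 0 .17 0 -1;0 0 .17 0 -1;0 0 .14 0 -1;0 0 .04 0 -1;0 0 0 0 -1;0 0 0 0 -1'; python3 go.py 485 -473 25 94
```

```text
time: 34.0
ee_pos: [0.4844, -0.4732, 0.1335]
eef_rot: [0.682, 0.732, 0.001, -0.002]
ft_force: [1.9, 0.4, -0.2]
width: 0.0379
grip_force: 40.0
time: 34.8
ee_pos: [0.4861, -0.4715, 0.0334]
eef_rot: [0.681, 0.732, 0.001, 0.001]
ft_force: [0.3, 0.2, -0.2]
width: 0.0374
grip_force: 40.0
t 34.8 now [ 486.1 -471.5   33.4] 94.1 w 37.4 g 40.0 F [ 0.3  0.2 -0.2] tilt [ 0.003  0.001 -1.   ]
 turn 0.001 (0.0 rows)  shift [-0.007 -0.006  0.042] (0.2 rows)
```

```bash
python3 -m crank '0 0 .05 0 -1;0 0 .03 0 -1;0 0 0 0 -1;0 0 0 0 0.2;0 0 0 0 .3;0 0 0 0 .3;0 0 0 0 .3;0 0 -.15 0 .3;0 0 -.2 0 .3;0 0 -.2 0 1'; python3 -m crank '0 0 0 0 1;0 0 0 0 1'; python3 go.py 431.8 -319.3 110 95.8; python3 det.py
```

```text
time: 35.8
ee_pos: [0.4848, -0.4716, 0.127]
eef_rot: [0.682, 0.732, 0.001, -0.0]
ft_force: [0.9, -0.1, 0.6]
width: 0.0597
grip_force: 0.0
time: 36.0
ee_pos: [0.4855, -0.4723, 0.127]
eef_rot: [0.682, 0.732, 0.001, 0.001]
ft_force: [-0.1, 0.1, -0.4]
width: 0.0734
grip_force: 0.0
t 36.0 now [ 485.5 -472.3  127. ] 94.1 w 73.4 g 0.0 F [-0.1  0.1 -0.4] tilt [ 0.003 -0.    -1.   ]
 turn -0.019 (0.2 rows)  shift [ 0.788 -0.19   0.085] (3.3 rows)
[ 431.9 -316.4] 61.7 41.5 99.9 0.88
[441.3 324. ] 80.2 38.1 113.5 0.94
[ 482.2 -466.4] 63.2 38.7 93.3 0.88
[484.3 244.2] 79.0 38.0 114.5 0.94
[514.6 360. ] 81.6 38.0 113.6 0.93
```

```bash
python3 -m crank '.197 -.048 .021 -.019 1;.197 -.048 .021 0 1;.197 -.048 .021 0 1;.197 -.048 .021 0 1;0 0 0 0 1;0 0 0 0 1'; python3 go.py 432 -319.3 5 95.8
```

```text
time: 36.65
ee_pos: [0.4314, -0.3181, 0.1084]
eef_rot: [0.67, 0.742, 0.001, -0.001]
ft_force: [-0.3, -0.2, -0.4]
width: 0.0869
grip_force: 0.0
t 36.65 now [ 431.4 -318.1  108.4] 95.8 w 86.9 g 0.0 F [-0.3 -0.2 -0.4] tilt [-0.     0.002 -1.   ]
 turn 0.0 (0.0 rows)  shift [-0.006  0.003  0.517] (2.1 rows)
```

```bash
python3 -m crank '-.006 .003 .2 0 .6;0 0 .16 0 .6;0 0 .1 0 .6;0 0 .05 0 .4;0 0 0 0 .2;0 0 0 0 -1;0 0 0 0 -1;0 0 0 0 -1;0 0 0 0 -1;0 0 0 0 -1' 40; python3 -m crank '0 0 0 0 -1;0 0 -.1 0 -1;0 0 -.15 0 -1;0 0 -.2 0 -1;0 0 -.2 0 -1;0 0 0 0 -1;0 0 0 0 -1'; python3 go.py 572 -474 130 94
```

```text
time: 37.65
ee_pos: [0.4336, -0.32, 0.0082]
eef_rot: [0.671, 0.742, 0.001, 0.001]
ft_force: [-1.4, 0.0, 6.4]
width: 0.0378
grip_force: 40.0
time: 38.35
ee_pos: [0.4331, -0.3201, 0.1379]
eef_rot: [0.671, 0.742, 0.001, 0.001]
ft_force: [-0.1, 0.0, -0.7]
width: 0.038
grip_force: 40.0
t 38.35 now [ 433.1 -320.1  137.9] 95.8 w 38.0 g 40.0 F [-0.1  0.  -0.7] tilt [ 0.002 -0.    -1.   ]
 turn 0.019 (0.2 rows)  shift [-0.816  0.639  0.04 ] (4.1 rows)
```

```bash
python3 -m crank '-.163 .128 0 .019 -1;-.163 .128 0 0 -1;-.163 .128 0 0 -1;-.163 .128 0 0 -1;-.163 .128 0 0 -1;0 0 0 0 -1;0 0 .17 0 -1;0 0 .17 0 -1;0 0 .14 0 -1;0 0 .04 0 -1'; python3 -m crank '0 0 .05 0 -1;0 0 .02 0 -1;0 0 0 0 -1';  python3 go.py 572 -474 15 94
```

```text
time: 39.35
ee_pos: [0.5706, -0.4701, 0.0278]
eef_rot: [0.681, 0.732, 0.001, -0.004]
ft_force: [-0.1, 0.7, -0.8]
width: 0.0375
grip_force: 40.0
time: 39.65
ee_pos: [0.5734, -0.4723, 0.0196]
eef_rot: [0.682, 0.732, 0.001, 0.0]
ft_force: [-0.7, -0.3, -0.1]
width: 0.0381
grip_force: 40.0
t 39.65 now [ 573.4 -472.3   19.6] 94.1 w 38.1 g 40.0 F [-0.7 -0.3 -0.1] tilt [ 0.002  0.001 -1.   ]
 turn 0.001 (0.0 rows)  shift [-0.008 -0.007  0.023] (0.1 rows)
```

```bash
python3 -m crank '0 0 .01 0 -1;0 0 0 0 .2;0 0 0 0 .3;0 0 0 0 .3;0 0 0 0 .3;0 0 -.15 0 .3;0 0 -.2 0 .3;0 0 -.2 0 1;0 0 -.2 0 1;0 0 -.2 0 1';python3 -m crank '0 0 0 0 1;0 0 0 0 1'; python3 go.py 590 -90 240 90; python3 det.py
```

```text
time: 40.65
ee_pos: [0.5728, -0.4724, 0.2091]
eef_rot: [0.682, 0.732, 0.001, 0.0]
ft_force: [-0.4, -0.6, 0.0]
width: 0.0731
grip_force: 0.0
time: 40.85
ee_pos: [0.5734, -0.4726, 0.2083]
eef_rot: [0.682, 0.732, 0.001, 0.001]
ft_force: [-1.2, 0.8, -1.5]
width: 0.0843
grip_force: 0.0
t 40.85 now [ 573.4 -472.6  208.3] 94.1 w 84.3 g 0.0 F [-1.2  0.8 -1.5] tilt [ 0.003  0.    -1.   ]
 turn 0.045 (0.5 rows)  shift [ 1.913  0.083 -0.158] (7.7 rows)
[441.4 324.1] 80.3 38.3 113.6 0.93
[ 482.6 -466.4] 63.5 38.4 94.7 0.88
[484.2 244.1] 79.0 38.2 114.5 0.93
[514.7 359.8] 81.4 37.9 114.1 0.93
[ 570.8 -467.9] 63.2 39.4 96.1 0.9
```

Both short blocks are in the bin. Next, a closer look at the rack.

```bash
python3 -m crank '.239 .01 -.02 .045 1;.239 .01 -.02 0 1;.239 .01 -.02 0 1;.239 .01 -.02 0 1;.239 .01 -.02 0 1;.239 .01 -.02 0 1;.239 .01 -.02 0 1;.239 .01 -.02 0 1;0 0 0 0 1;0 0 0 0 1'; python3 - <<'E'
from h import *
import pickle
i,*c=snap('wrist','pics/w4.png');pickle.dump(c,open('w4.pkl','wb'))
cv2.imwrite('pics/w4b.png',cv2.resize(i,(800,600),interpolation=cv2.INTER_CUBIC))
E
```

```text
time: 41.9
ee_pos: [0.5849, -0.0891, 0.2388]
eef_rot: [0.706, 0.708, 0.001, -0.001]
ft_force: [0.1, -1.8, -0.0]
width: 0.0867
grip_force: 0.0
```

View pics/w4b.png

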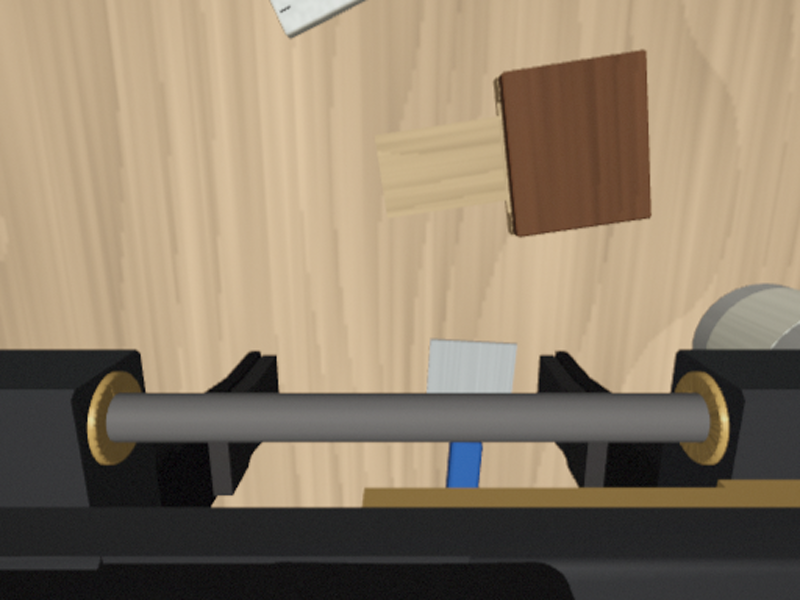

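The wrist view shows the rack's front top corners at (500,73) and (519,236), and its rear ones at (645,51) and (650,217). The ledge's outer corners are at (376,135) and (386,217). The blade's front corners are at (431,339) and (517,343).

```bash
python3 - <<'E'
from h import *
import pickle
C=pickle.load(open('w4.pkl','rb'))
g=lambda x,y,z:pt(*C,(x+.5)/1.5625-.5,(y+.5)/1.5625-.5,z)[:2]*1000
an=lambda v:np.degrees(np.arctan2(v[1],v[0]))
a,b,c,d=g(500,73,.034),g(519,236,.034),g(645,51,.034),g(650,217,.034)
print('front',a,b,'mid',(a+b)/2,'w',np.linalg.norm(a-b),'head',an(a-b)-90,an((c+d-a-b)/2), 'rear',(c+d)/2,np.linalg.norm(c-d),an(c-d)-90)
e,f=g(376,135,.006),g(386,217,.006);print('ledge',(e+f)/2,np.linalg.norm(e-f),an(e-f)-90, an((a+b-e-f)/2),np.linalg.norm((a+b-e-f)/2))
p,q=g(431,339,.004),g(517,343,.004);print('tip',(p+q)/2,np.linalg.norm(p-q),an(p-q)-90+0)
h=(g(452,445,.022)+g(482,443,.022))/2;print('handle mid',h,an((p+q)/2-h))
E
python3 go.py 629.5 -262 90 87.3 
```

```text
front [645.52510488  43.27196358] [663.94278469 -63.06984123] mid [654.73394478  -9.89893883] w 107.9249293686391 head 9.825770149542109 8.331909393826209 rear [746.81799378   3.58705063] 107.48862001200281 8.510689344828847
ledge [565.71275723 -23.01668215] 59.07450976613698 6.608695629359303 8.382512378335836 89.9824817575974
tip [ 639.01426268 -150.80980569] 69.27704809149199 87.36186285302443
handle mid [ 633.90010895 -232.40624152] 86.4136100643123
t 41.95 now [584.9 -90.8 238.6] 90.0 w 87.2 g 0.0 F [ 0.  -0.4 -0.5] tilt [-0.     0.001 -1.   ]
 turn 0.03 (0.3 rows)  shift [-0.844  0.263  0.743] (4.6 rows)
```

```bash
python3 -m crank '-.17 .0545 .148 .03 1;-.17 .0545 .148 0 1;-.17 .0545 .148 0 1;-.17 .0545 .148 0 1;-.17 .0545 .148 0 1;0 0 0 0 .6;0 0 0 0 .4;0 0 0 0 .2'; python3 go.py 631 -261.5 3 87
```

```text
time: 42.75
ee_pos: [0.6337, -0.2615, 0.0919]
eef_rot: [0.724, 0.69, 0.001, -0.0]
ft_force: [0.5, 0.1, -0.4]
width: 0.0705
grip_force: 0.0
t 42.75 now [ 633.7 -261.5   91.9] 87.3 w 70.5 g 0.0 F [ 0.5  0.1 -0.4] tilt [ 0.002  0.002 -1.   ]
 turn 0.003 (0.0 rows)  shift [-0.001 -0.014  0.444] (1.8 rows)
```

```bash
python3 -m crank '0 -.01 .15 0 .2;0 0 .15 0 .2;0 0 .1 0 .2;0 0 .042 0 .1;0 0 0 0 0;0 0 0 0 -1;0 0 0 0 -1;0 0 0 0 -1;0 0 0 0 -1;0 0 0 0 -1' 45; python3 -m crank '0 0 0 0 -1;0 0 0 0 -1'; python3 go.py 631 -261.5 3 87;  python3 -m crank '0 0 -.1 0 -1;0 0 -.15 0 -1;0 0 -.15 0 -1;0 0 0 0 -1;0 0 0 0 -1'; python3 go.py 527 -28.5 70 8.2
```

```text
time: 43.75
ee_pos: [0.6325, -0.2617, 0.0044]
eef_rot: [0.724, 0.69, 0.001, 0.001]
ft_force: [-1.2, 0.4, 7.1]
width: 0.0256
grip_force: 45.0
time: 43.95
ee_pos: [0.6325, -0.2617, 0.0044]
eef_rot: [0.724, 0.69, 0.001, 0.001]
ft_force: [-0.4, 0.7, 6.9]
width: 0.0256
grip_force: 45.0
t 43.95 now [ 632.5 -261.7    4.4] 87.3 w 25.6 g 45.0 F [-0.4  0.7  6.9] tilt [ 0.003  0.001 -1.   ]
 turn 0.003 (0.0 rows)  shift [ 0.001 -0.007  0.007] (0.0 rows)
time: 44.45
ee_pos: [0.6321, -0.2618, 0.0845]
eef_rot: [0.724, 0.69, 0.001, 0.001]
ft_force: [-0.2, 0.0, -1.5]
width: 0.0258
grip_force: 45.0
t 44.45 now [ 632.1 -261.8   84.5] 87.3 w 25.8 g 45.0 F [-0.2  0.  -1.5] tilt [ 0.003  0.001 -1.   ]
 turn 0.879 (9.2 rows)  shift [-0.353 -1.23   0.073] (5.1 rows)
```

```bash
python3 -m crank '0 0 -.01 .088 -1;0 0 -.01 .088 -1;0 0 0 .088 -1;0 0 0 .088 -1;0 0 0 .088 -1;0 0 0 .088 -1;0 0 0 .088 -1;0 0 0 .088 -1;0 0 0 .088 -1;0 0 0 .087 -1'; python3 -m crank '-.059 -.205 0 0 -1;-.059 -.205 0 0 -1;-.059 -.205 0 0 -1;-.059 -.205 0 0 -1;-.059 -.205 0 0 -1;-.059 -.205 0 0 -1;0 0 0 0 -1;0 0 0 0 -1;0 0 0 0 -1'; python3 go.py 527 -28.5 14 8.2
```

```text
time: 45.45
ee_pos: [0.6308, -0.2614, 0.0858]
eef_rot: [0.998, 0.069, -0.0, -0.001]
ft_force: [-0.2, 0.4, -0.9]
width: 0.0255
grip_force: 45.0
time: 46.35
ee_pos: [0.5264, -0.0295, 0.0869]
eef_rot: [0.997, 0.071, 0.0, -0.001]
ft_force: [0.8, -0.4, -2.3]
width: 0.0256
grip_force: 45.0
t 46.35 now [526.4 -29.5  86.9] 8.1 w 25.6 g 45.0 F [ 0.8 -0.4 -2.3] tilt [ 0.     0.001 -1.   ]
 turn -0.001 (0.0 rows)  shift [ 0.004 -0.005  0.365] (1.5 rows)
```

```bash
python3 -m crank '.004 -.005 .12 0 -1;0 0 .12 0 -1;0 0 .09 0 -1;0 0 .035 0 -1;0 0 0 0 -1;0 0 0 0 -1;0 0 0 0 -1'; python3 go.py 527 -28.5 14 8.2; python3 - <<'E'
from h import *
import pickle
i,*c=snap('wrist','pics/w5.png');pickle.dump(c,open('w5.pkl','wb'))
cv2.imwrite('pics/w5b.png',cv2.resize(i,(800,600),interpolation=cv2.INTER_CUBIC))
E
```

```text
time: 47.05
ee_pos: [0.5281, -0.0273, 0.0154]
eef_rot: [0.997, 0.071, 0.002, -0.001]
ft_force: [-0.2, -0.8, -1.3]
width: 0.0253
grip_force: 45.0
t 47.05 now [528.1 -27.3  15.4] 8.2 w 25.3 g 45.0 F [-0.2 -0.8 -1.3] tilt [ 0.003  0.001 -1.   ]
 turn -0.0 (0.0 rows)  shift [-0.006  0.005  0.007] (0.0 rows)
```

View pics/w5b.png

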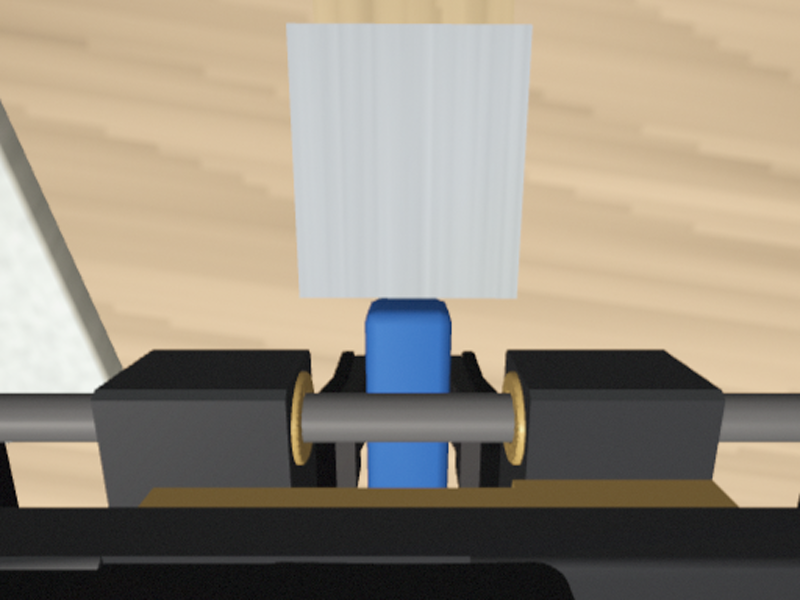

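```bash
python3 -m crank '0 .006 .007 0 -1;.05 0 0 0 -1;.05 0 0 0 -1;.05 0 0 0 -1;.05 0 0 0 -1;0 0 0 0 -1;0 0 0 0 -1'; python3 go.py 654 -10.2 14 8.2; python3 -m crank '.05 0 0 0 -1;.05 0 0 0 -1;.05 0 0 0 -1;.05 0 0 0 -1;0 0 0 0 -1';python3 go.py 654 -10.2 14 8.2
```

```text
time: 47.8
ee_pos: [0.567, -0.0223, 0.0128]
eef_rot: [0.997, 0.072, 0.0, -0.001]
ft_force: [-0.4, -0.3, -2.1]
width: 0.0257
grip_force: 45.0
t 47.8 now [567.  -22.3  12.8] 8.2 w 25.7 g 45.0 F [-0.4 -0.3 -2.1] tilt [ 0.001  0.002 -1.   ]
 turn 0.0 (0.0 rows)  shift [ 0.439  0.002 -0.006] (1.8 rows)
time: 48.3
ee_pos: [0.6081, -0.0163, 0.0132]
eef_rot: [0.997, 0.072, 0.001, -0.001]
ft_force: [-0.1, 1.0, -1.8]
width: 0.0253
grip_force: 45.0
t 48.3 now [608.1 -16.3  13.2] 8.2 w 25.3 g 45.0 F [-0.1  1.  -1.8] tilt [ 0.002  0.002 -1.   ]
 turn 0.0 (0.0 rows)  shift [ 0.232  0.002 -0.004] (0.9 rows)
```

```bash
python3 -m crank '.03 0 .004 0 -1;.03 0 .004 0 -1;0 0 0 0 -1;0 0 0 0 -1';python3 go.py 654 -10.2 14 8.2;python3 -m crank '.015 0 .004 0 -1;0 0 0 0 -1;0 0 0 0 -1';python3 go.py 654 -10.2 14 8.2;python3 -m crank '.015 0 .004 0 -1;0 0 0 0 -1;0 0 0 0 -1';python3 go.py 654 -10.2 14 8.2
```

```text
time: 48.7
ee_pos: [0.6184, -0.0151, 0.0115]
eef_rot: [0.997, 0.072, 0.001, -0.001]
ft_force: [0.2, -0.6, -1.5]
width: 0.0256
grip_force: 45.0
t 48.7 now [618.4 -15.1  11.5] 8.2 w 25.6 g 45.0 F [ 0.2 -0.6 -1.5] tilt [ 0.001  0.002 -1.   ]
 turn 0.0 (0.0 rows)  shift [ 0.179  0.001 -0.013] (0.7 rows)
time: 49.0
ee_pos: [0.6214, -0.0147, 0.0108]
eef_rot: [0.997, 0.071, 0.001, -0.001]
ft_force: [0.6, 0.2, -1.1]
width: 0.0257
grip_force: 45.0
t 49.0 now [621.4 -14.7  10.8] 8.2 w 25.7 g 45.0 F [ 0.6  0.2 -1.1] tilt [ 0.001  0.002 -1.   ]
 turn -0.0 (0.0 rows)  shift [ 0.164  0.001 -0.016] (0.7 rows)
time: 49.3
ee_pos: [0.6249, -0.0143, 0.0104]
eef_rot: [0.997, 0.071, 0.001, -0.001]
ft_force: [-0.3, -0.3, 2.5]
width: 0.0258
grip_force: 45.0
t 49.3 now [624.9 -14.3  10.4] 8.2 w 25.8 g 45.0 F [-0.3 -0.3  2.5] tilt [ 0.002  0.002 -1.   ]
 turn -0.0 (0.0 rows)  shift [ 0.147  0.    -0.018] (0.6 rows)
```

```bash
for k in 1; do python3 -m crank '.012 0 0 0 -1;0 0 0 0 -1;0 0 0 0 -1'|sed -n 2,4p; python3 -m crank '.01 0 0 0 -1;0 0 0 0 -1;0 0 0 0 -1'|sed -n 2,4p; python3 -m crank '.01 0 0 0 -1;0 0 0 0 -1;0 0 0 0 -1'|sed -n 2,4p; done
```

```text
ee_pos: [0.625, -0.0143, 0.0103]
eef_rot: [0.997, 0.071, -0.001, -0.0]
ft_force: [-13.1, -1.3, 13.3]
ee_pos: [0.6251, -0.0143, 0.0103]
eef_rot: [0.997, 0.071, -0.003, 0.0]
ft_force: [-23.4, -3.1, 22.9]
ee_pos: [0.6255, -0.0143, 0.0101]
eef_rot: [0.997, 0.071, -0.005, 0.0]
ft_force: [-30.6, -3.0, 27.7]
```

```bash
python3 -m crank '-.024 0 0 0 -1;0 0 0 0 -1'|sed -n 2,4p; python3 -m crank '0 0 0 0 0;0 0 0 0 0;0 0 0 0 0;0 0 0 0 0;0 0 -.1 0 0;0 0 -.2 0 0;0 0 -.2 0 0;0 0 -.2 0 .5;0 0 -.2 0 .5;0 0 -.2 0 .5'; python3 go.py 480 -160 240 8.2
```

```text
ee_pos: [0.6254, -0.0143, 0.0102]
eef_rot: [0.997, 0.071, 0.0, -0.001]
ft_force: [-8.2, -0.0, 8.9]
time: 51.4
ee_pos: [0.6256, -0.0143, 0.2318]
eef_rot: [0.997, 0.072, 0.001, -0.001]
ft_force: [0.6, -0.7, 0.1]
width: 0.0594
grip_force: 0.0
t 51.4 now [625.6 -14.3 231.8] 8.2 w 59.4 g 0.0 F [ 0.6 -0.7  0.1] tilt [ 0.002  0.002 -1.   ]
 turn 0.0 (0.0 rows)  shift [-0.825  0.617 -0.041] (4.1 rows)
```

```bash
python3 -m crank '-.165 .08 -.01 0 .5;-.165 .08 -.01 0 .5;-.165 .08 -.01 0 .5;-.12 .08 -.01 0 .5;0 0 0 0 .5;0 0 0 0 .5'|head -2; python3 - <<'E'
from h import *
i,*c=snap('top','pics/t6.png'); j,*w=snap('wrist','pics/w6.png')
A=cv2.resize(i[80:240,90:470],(800,337),interpolation=cv2.INTER_CUBIC);B=cv2.resize(j[:230],(580,260))
B=cv2.copyMakeBorder(B,0,0,0,220,cv2.BORDER_CONSTANT);cv2.imwrite('pics/f6.png',np.vstack([A,B]))
E
python3 det.py
```

```text
time: 52.0
ee_pos: [0.5132, -0.0956, 0.2381]
[441.3 324. ] 80.4 38.1 113.5 0.94
[ 482.4 -466.3] 63.3 38.4 94.6 0.92
[484.2 244.1] 79.0 38.2 114.5 0.94
[514.4 359.8] 81.4 38.5 114.7 0.92
[ 570.8 -468. ] 63.9 40.2 95.8 0.91
```

View pics/f6.png

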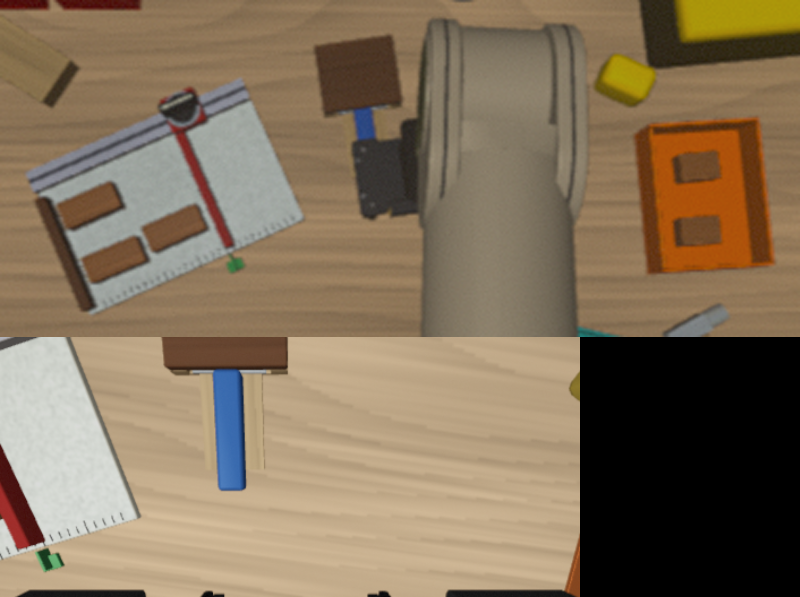

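The final view shows three sound blocks flat between the fence and the stop, and both short ones in the bin. The scraper handle butts against the slot mouth, and the stop sits at the marker with the clamp in line with the track. Handing in.

```bash
python3 -c "
from bench import workorder
print(workorder.close_job())"
```

```text
the job is handed in; nothing more can be done
None
```

The job is handed in at about 52 s of the 192 s allowed, though the hand-in call returned no verdict: the stop is set to within about 1 mm of the marker and clamped tight, the three sound blocks lie side by side on the board, the two short ones are in the orange bin (no chipped block was present), the scraper is fully home in its slot, and I did not touch the tape measure or screwdriver.

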